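# Hold the rail clip open round the meal-plan card

### The job

The meal-plan card with the coral heading has to be straightened before the clip bites on it. Turn the lock knob to free the clip carriage, squeeze the clip wide open, run it along the rail until its open jaws stand on both sides of the middle of the coral card's top edge without touching it, and finish there, still squeezing the clip wide open. Leave both cards standing where they are and do not disturb the other things.

Things in the scene. Friction and masses are not known exactly. Their poses are not given: they have to be found in the camera images.
- stand: Fixed card rail: white board 133 x 500 x 16 mm, a white bracket at each end (tops at z 162 mm, inner faces at y -199 and +249 mm), a notched aluminium rail between them along y at x -55 mm. Origin: on the work surface, on the line (x = 0) on which the cards stand and over which the clip travels. x: from the rail to the cards; y: along the rail; z up.
- carriage: Grey plastic carriage on the rail, 100 x 40 mm, top at z 164 mm, with the lock knob on top and the mint clip on its card side. Slides along the stand's y, +-175 mm, 1.2 N drag when free; parked at mid-travel with its lock pin in a notch of the rail. Axes as the stand's; origin: on the work surface under the clip's middle.
- knob (a joint): Lock knob of the carriage: black wing bar, 11 mm thick, 42 long, z 172 to 204 mm, upright axis. Value in rad, grows counter-clockwise seen from above, which draws the lock pin up out of the rail. At 0 the bar lies along the rail; starts at 0 to 0.3, locked; free from about 0.8, end stop 1.5; turn it past 1 to be sure. It stays where left; turning takes about 0.1 N m.
- knob_grip (a point): Middle of the knob's wing bar, on the screw axis, z 188 mm; 24 mm above the carriage's top face, 55 mm along +y and 55 mm along -x of the stand from the middle of the clip.
- clip_levers (a point): Grip point of the mint spring clip, midway between its two finger levers, z 200 mm. Levers 24 mm wide along the rail, leaning apart upwards from the hinge pin (z 155): here 45 mm over their outer faces, 53 mm at the tops (z 215). Squeeze them together across the rail (stand's x): 4 N each at first, 9 N at their stops, where they stand upright, about 20 mm over the outer faces.
- clip_mouth (a point): Point midway between the two jaws of the clip, 37 mm straight below the hinge pin (z 118 mm); the jaws hang down to z 107 mm, 24 mm wide along the rail, and are shut when the clip is not squeezed.
- jaw_front (a joint): Half of the clip on the card side (+x of the stand), rad: 0 shut, 0.27 fully open at its stop (lip 12 mm from the middle).
- jaw_rear (a joint): The other half of the clip, on the rail side, the same: 0 shut, 0.27 fully open.
- card_coral: Loose meal-plan card with a coral heading band (and coral stripes on its foot): stiff white card 90 mm wide, 3 mm thick, upright in a beech foot 96 x 55 x 22 mm, 0.45 kg in all, on the board near one end of the rail (either end), its plane along the rail under the clip's line of travel. Origin: underside of the foot; axes about as the stand's.
- coral_edge (a point): Middle of the coral card's top edge, 114 mm above its underside (z 130 mm).
- mint_edge (a point): Middle of the top edge of the other card, the same but with a mint heading band and stripes, at the other end of the rail. Not to be moved.
- teether_mid (a point): Middle of the coral ring teether, 72 mm across, 12 mm thick, in the grey tilt-out bin at the right. Leave alone.
- rattle_mid (a point): Middle of the beech block rattle, 60 x 40 x 36 mm, in the bin. Leave alone.
- cap_mid (a point): Middle of the mint bottle cap, 38 mm across, 20 mm tall, in the bin. Leave alone.
- food_box_mid (a point): Middle of the shut aluminium baby-food container, 63 x 89 x 39 mm, beyond the rail. Leave alone.
- milk_bottle_mid (a point): Middle of the closed milk bottle, 58 mm across, 135 mm tall, at the left. Leave alone.
- cup_mid (a point): Middle of the grey-green mug, 72 mm across, 65 mm tall, beyond the rail. Leave alone.
Mind the look-alikes: they are no part of the job. Leave any purple look-alike of the card_coral alone.

How it is judged:
By the outcome, as a careful person would: the job done as asked, in the order asked, and still so for the second after the job is handed in, while the arm keeps its last pose, push and grip.
It also fails if it takes over 48 s, if anything falls off the work surface, if the arm or the gripper's body presses on something with over 40 N, if the wrist force passes 120 N, or if a joint passes its speed limit or range.

### The arm

A 6-joint arm with a two-finger parallel gripper is mounted at the origin on the work surface. World frame = base frame: x ahead of the robot, y to its left, z up, the work surface at z = 0. Lengths are in m, angles in rad, forces in N, time in s.
With the tool pointing down it reaches from about 0.325 to 0.775 m from the base axis. Payload 9.3 kg.
Tool frame: the origin (TCP) lies at the centre of the arm's flange, where the gripper is bolted on; the fingertips stand 173 mm ahead of it and the grasp point (between the pads) lies ahead of it (robot.grasp_offset is the z of the grasp point in the tool frame, in m); z points along the fingers, y is the direction in which the jaws open and shut (so a half turn about z gives the same grasp; the last joint's range is limited). The gripper opens to 85 mm and grips with 20 to 120 N. Pads are 22 mm wide; open, the fingers measure 114 mm over their backs; the gripper's body (76 mm by 85 mm) begins 54 mm behind the grasp point. The pads swing forward as they close: fully open they stand 13 mm farther back than shut.
Start: joints at [0.99, 0.259, 0.021, 1.334, 0, 1.418], TCP at [0.228, 0.5, 0.405] pointing down, gripper open.
Joint ranges: [-3.04, 3.04], [-0.91, 1.82], [-1.04, 1.36], [-1.92, 1.95], [-1.52, 1.45], [-3.14, 3.14]. Speed limits (rad/s): [2.22, 2.22, 2.79, 3.14, 3.14, 3.14].

### API

Orientations are given as a rotation vector (axis times angle).
In Python, from cell import robot, snapshot, close_job, spotter gives the robot as it stands. The module is installed in compiled form; this text tells all that it offers.
- The arm moves only by the tool arm_command, never from a script. Its arguments are lists of equal length, an entry for each row: "linear": the shift along the tool's x, y, z in mm, a list of three; "rot": the turn, a rotation vector about the tool's x, y, z in rad, a list of three; "grip": the finger opening in mm, from 0 to 85.4. In form: {"linear": [[tx, ty, tz], ...], "rot": [[rx, ry, rz], ...], "grip": [grip, ...]}. A call has 1 to 5 rows; each row is the pose to reach, as a shift and turn from the pose measured when the call began, along the tool's axes at that moment; what a row does not reach only later rows make up. A row lasts 1/12 s, in which the tool goes at most 41.7 mm and 7.16 degrees, less where a joint would pass 70% of its speed; a pose out of reach is approached as far as the arm can. A call with a gripper value outside its range is refused whole. The fingers move at their own pace and stop on an object; "force" is the grip in N (left out, the last holds). Time passes only in rows, so rows that repeat a pose let the fingers close. It gives the time, the measured TCP pose, the force and the opening at its end, in the units of the state.
- robot.observe(): the state, without advancing time (a new reading comes with each control period).
- snapshot(name): name is "scene" or "top" or "wrist"; returns a dict with "pixels" (420x560x3 uint8, red, green, blue), "fx", "fy", "cx", "cy" (pixels), "R" (3x3) and "t" (3): a world point X has camera coordinates R X + t. Camera axes: x right, y down, z forward; pixel columns grow to the right and rows downward; lengths in m; the calibration is good to about 2 mm. A picture is of the moment at which its call begins. There is no depth.
- close_job(): hands the job in, once; it reports no verdict.
Trained networks look in a picture, given as the dict that the camera call returned (one of the last four; its "shot" number tells which), for a name from the list of things; names that differ only in an ending like _2 or _b are one class to them, and where a whole thing is asked for, a point or a joint stands for the part that bears it (a point fixed in the world has none). Each returns a list of dicts, best first, with "score" (0 to 1); they miss things now and then, are a little off and sometimes report something else, mostly with a low value. They report only what shows in the picture. A call takes as long as a camera call. They do not tell look-alikes from the thing itself.
- spotter.recognise(picture, thing): "bbox" ([left, top, right, bottom] in pixels, round what is visible of it).
- spotter.cut_out(picture, thing): "region" (420x560 bool, what is visible of it) and "bbox" ([left, top, right, bottom] in pixels, round what is visible of it).
- spotter.pinpoint(picture, thing): "location" ([column, row] in pixels: a listed point, or the origin of a listed thing).
The state is a dict: "t": time; "qpos": joint angles; "qvel": joint speeds; "tau": joint torques, N m; "position": TCP position; "ee_rot": TCP orientation; "contact_force": force on the tool from outside, world axes, zero at the start; "wrist_torque": the same for the moment, N m; "finger_gap": opening from 0.0 (shut) to 1.0 (fully open).
Only numpy, scipy, OpenCV 4.12 (cv2) and the standard library are available. Lean on these libraries where they do the work, as an engineer would, in place of code of your own. Each camera call takes 0.05 s, during which the arm holds its last target.

## Working session

There is one attempt and no reset: what is moved stays moved. The work goes in short steps, Python scripts to look and compute and a tool call to move; the robot and the scene stay as the last step left them, time stands still between calls to the robot, and variables do not carry over. Pictures are saved under pics/ and viewed, and the job is handed in when it is done.

Besides the shell and the picture viewer there is one more tool, called after "Call:" as name(argument=value, ...) on one line, values as JSON. arm_command: Moves the arm, as the interface text tells. Its arguments: {"type":"object","properties":{"linear":{"type":"array"},"rot":{"type":"array"},"grip":{"type":"array"},"force":{"type":"number"}},"required":["linear","rot","grip"]}

```bash
mkdir -p pics
cat > h.py <<'E'
from cell import robot, snapshot, close_job, spotter
import numpy as np, cv2
from scipy.spatial.transform import Rotation as Rn
def save(p,n):
    cv2.imwrite('pics/'+n+'.png',cv2.cvtColor(p['pixels'],cv2.COLOR_RGB2BGR))
def onplane(p,uv,z):
    R=np.array(p['R']);t=np.array(p['t'])
    d=R.T@np.array([(uv[0]-p['cx'])/p['fx'],(uv[1]-p['cy'])/p['fy'],1]);c=-R.T@t
    return c+d*(z-c[2])/d[2]
def proj(p,X):
    c=np.array(p['R'])@np.array(X)+np.array(p['t']);return [p['fx']*c[0]/c[2]+p['cx'],p['fy']*c[1]/c[2]+p['cy']]
E
python3 - <<'E'
from h import *
np.set_printoptions(precision=4,suppress=True)
print(robot.observe(),robot.grasp_offset)
Z={'knob_grip':.188,'clip_levers':.2,'clip_mouth':.118,'coral_edge':.13,'mint_edge':.13,'stand':0,'carriage':0}
for n in ['scene','top']:
    p=snapshot(n);save(p,n+'0')
    R=np.array(p['R']);print(n,p['fx'],-R.T@np.array(p['t']))
    for k,z in Z.items():
        for r in spotter.pinpoint(p,k)[:3]: print(k,r['location'],r['score'],onplane(p,r['location'],z))
E
```

```text
{'t': 0.0, 'qpos': array([0.9904, 0.2592, 0.0208, 1.3337, 0.    , 1.4182]), 'qvel': array([-0.0012, -0.0007, -0.0002,  0.0007, -0.0003, -0.0014]), 'tau': array([ -0.0012, -55.5642,  34.4534,   0.0137,  -0.0004,   0.    ]), 'position': array([0.2282, 0.5004, 0.404 ]), 'ee_rot': array([-0.6667, -3.0695,  0.002 ]), 'contact_force': array([ 0.272 ,  0.2821, -0.0296]), 'wrist_torque': array([ 0.0155, -0.0542,  0.0157]), 'finger_gap': 0.9988359007108722} 0.1547
scene 392.0696122416735 [1.2115 0.1944 1.1525]
knob_grip [328.9, 164.1] 0.78 [0.43   0.0485 0.188 ]
clip_levers [306.8, 174.7] 0.67 [0.5047 0.0013 0.2   ]
clip_levers [334.3, 194.5] 0.23 [0.5422 0.1012 0.2   ]
clip_mouth [303.6, 190.4] 0.85 [ 0.5073 -0.003   0.118 ]
coral_edge [336.5, 196.4] 0.97 [0.4973 0.103  0.13  ]
coral_edge [290.1, 234.7] 0.57 [0.681  0.0184 0.13  ]
mint_edge [272.1, 179.7] 0.79 [ 0.515  -0.1097  0.13  ]
stand [302.7, 211.7] 0.8 [0.5126 0.0031 0.    ]
carriage [269.8, 178.3] 0.4 [ 0.4238 -0.1587  0.    ]
top 500.6936000192277 [ 0.32   -0.0838  1.5557]
clip_levers [259.4, 233.9] 0.68 [0.4989 0.0046 0.2   ]
clip_mouth [264.9, 237.5] 0.98 [ 0.4989 -0.0058  0.118 ]
clip_mouth [317.5, 155.5] 0.73 [ 0.7408 -0.1655  0.118 ]
coral_edge [252.1, 183.0] 0.82 [0.6587 0.029  0.13  ]
coral_edge [223.4, 237.7] 0.66 [0.4995 0.1127 0.13  ]
mint_edge [307.0, 235.7] 0.61 [ 0.5    -0.1271  0.13  ]
stand [264.2, 243.3] 0.82 [0.4955 0.003  0.    ]
carriage [267.5, 241.5] 0.75 [ 0.5009 -0.0074  0.    ]
carriage [263.7, 240.3] 0.74 [0.5049 0.0044 0.    ]
carriage [317.2, 154.3] 0.17 [ 0.7794 -0.1714  0.    ]
```

View pics/scene0.png

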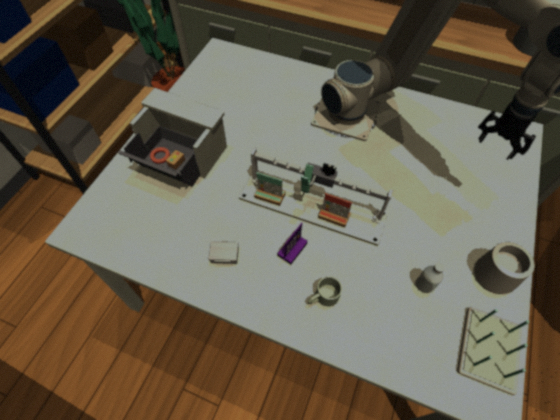

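View pics/top0.png

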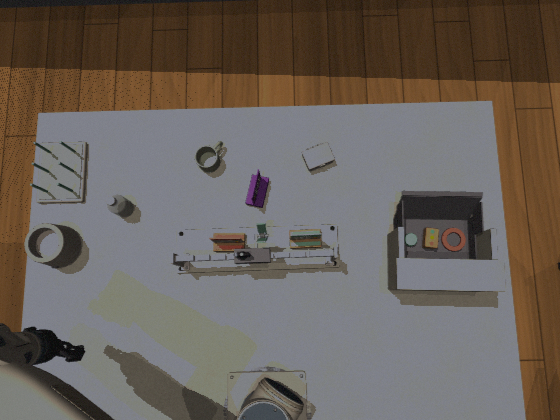

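Run:
```python
import cv2
a=cv2.imread('pics/scene0.png')[130:280,220:410];cv2.imwrite('pics/s0c.png',cv2.resize(a,None,fx=4,fy=4,interpolation=2))
a=cv2.imread('pics/top0.png')[140:290,180:370];cv2.imwrite('pics/t0c.png',cv2.resize(a,None,fx=4,fy=4,interpolation=2))
```

```text
(no output)
```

View pics/s0c.png

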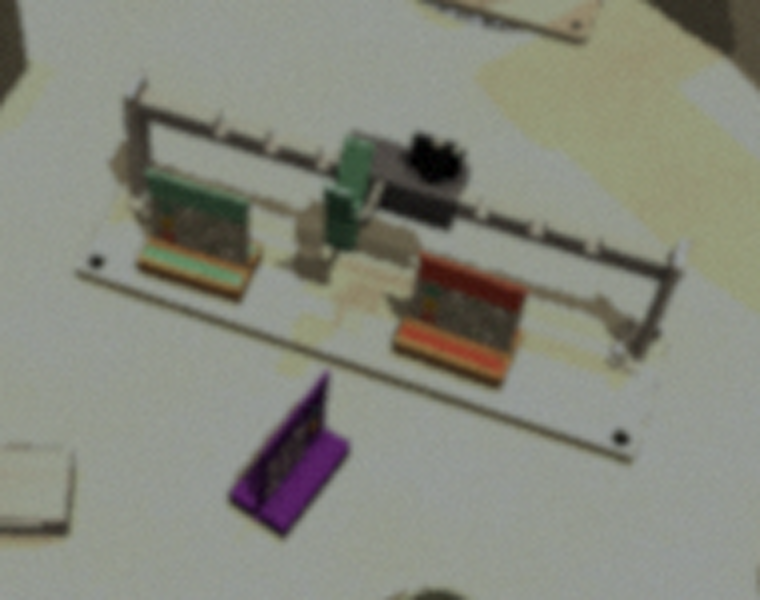

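View pics/t0c.png

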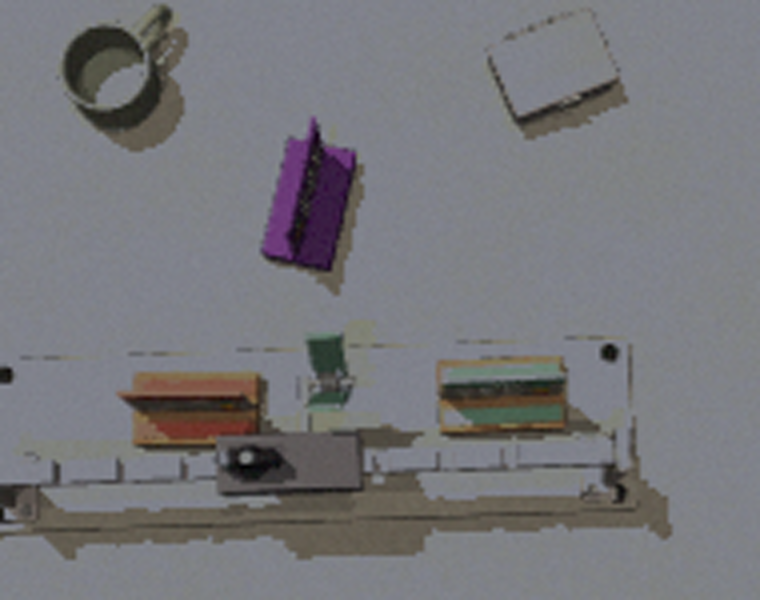

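```bash
cat >> h.py <<'E'
np.set_printoptions(precision=4,suppress=True)
def Rdes(yaw):  # tool y axis at world angle yaw, z down
    y=np.array([np.cos(yaw),np.sin(yaw),0]);z=np.array([0,0,-1.]);x=np.cross(y,z);return np.stack([x,y,z],1)
def plan(pos,yaw):
    s=robot.observe();R=Rn.from_rotvec(s['ee_rot']).as_matrix()
    d=R.T@(np.array(pos)-s['position'])*1000
    best=min([yaw,yaw+np.pi],key=lambda a:Rn.from_matrix(R.T@Rdes(a)).magnitude())
    print('t',s['t'],'pos',s['position'],'yaw',np.arctan2(R[1,1],R[0,1]),'tilt',R[:,2],'j6',s['qpos'][5],'gap',s['finger_gap']*85.4,'F',s['contact_force'])
    print('linear',d,'rot',Rn.from_matrix(R.T@Rdes(best)).as_rotvec())
E
python3 - <<'E'
from h import *
R=Rn.from_rotvec(robot.observe()['ee_rot']).as_matrix();print(R)
plan([.45,.055,.45],0.02)
p=snapshot('wrist');Rw=np.array(p['R']);print(p['fx'],Rw@R, R.T@(-Rw.T@p['t']-robot.observe()['position']))
E
```

```text
[[-0.9099  0.4149  0.    ]
 [ 0.4149  0.9099  0.0001]
 [ 0.      0.0001 -1.    ]]
t 0.8 pos [0.2282 0.5004 0.4047] yaw 1.142965782815241 tilt [ 0.      0.0001 -1.    ] j6 1.4182289237283525 gap 85.13839836047003 F [0.0313 0.3766 0.4127]
linear [-386.6388 -313.2421  -45.3289] rot [ 0.     -0.0001  1.123 ]
353.95410716464414 [[-0.      1.      0.0004]
 [-0.9479  0.0001 -0.3186]
 [-0.3186 -0.0004  0.9479]] [ 0.082  -0.0017  0.0296]
```

Call:
arm_command(linear=[[-387, -313, -45], [-387, -313, -45], [-387, -313, -45], [-387, -313, -45], [-387, -313, -45]], rot=[[0, 0, 1.123], [0, 0, 1.123], [0, 0, 1.123], [0, 0, 1.123], [0, 0, 1.123]], grip=[60, 60, 60, 60, 60])

```text
t: 1.27
position: [0.321, 0.3131, 0.4237]
ee_rot: [1.586, 2.712, 0.001]
contact_force: [1.1, 1.3, 0.3]
finger_gap: 0.702
```

```bash
python3 -c "
from h import *
plan([.45,.055,.45],0.02)"
```

```text
t 1.2667 pos [0.321  0.3131 0.4237] yaw 0.5125937554343932 tilt [ 0.0004  0.0002 -1.    ] j6 1.6436690698650331 gap 59.98300640706974 F [1.1046 1.2842 0.2538]
linear [-288.2174  -14.17    -26.3115] rot [ 0.0004 -0.0001  0.4926]
```

Call:
arm_command(linear=[[-288, -14, -26], [-288, -14, -26], [-288, -14, -26], [-288, -14, -26], [-288, -14, -26]], rot=[[0, 0, 0.493], [0, 0, 0.493], [0, 0, 0.493], [0, 0, 0.493], [0, 0, 0.493]], grip=[60, 60, 60, 60, 60])

```text
t: 1.68
position: [0.4135, 0.1271, 0.4428]
ee_rot: [2.208, 2.234, 0.002]
contact_force: [1.7, 0.8, 0.1]
finger_gap: 0.703
```

```bash
python3 -c "
from h import *
plan([.45,.055,.45],0.02)"
```

```text
t 1.6833 pos [0.4135 0.1271 0.4428] yaw 0.011685553312443381 tilt [ 0.0013  0.0004 -1.    ] j6 1.6626546045410646 gap 60.05138228079318 F [1.7037 0.8027 0.1311]
linear [-72.4721  35.6576  -7.2124] rot [ 0.0013 -0.0004 -0.0083]
```

Call:
arm_command(linear=[[-72, 36, -7], [-72, 36, -7], [-72, 36, -7], [-72, 36, -7]], rot=[[0, 0, -0.008], [0, 0, -0.008], [0, 0, -0.008], [0, 0, -0.008]], grip=[60, 60, 60, 60])

```text
t: 2.02
position: [0.4512, 0.0534, 0.4496]
ee_rot: [2.204, 2.238, 0.001]
contact_force: [-0.4, 0.5, 0.2]
finger_gap: 0.706
```

Run:
```python
from h import *
plan([.45,.055,.45],0.02)
Z={'knob_grip':.188,'clip_levers':.2,'clip_mouth':.118,'coral_edge':.13,'mint_edge':.13}
p=snapshot('wrist');a=cv2.resize(p['pixels'],(800,600));cv2.imwrite('pics/w1.png',a[:,:,::-1])
for k,z in Z.items():
    for r in spotter.pinpoint(p,k)[:3]: print(k,r['location'],r['score'],onplane(p,r['location'],z))
```

```text
t 2.0167 pos [0.4512 0.0534 0.4496] yaw 0.015216653418481288 tilt [ 0.0009  0.0003 -1.    ] j6 1.4882804746302192 gap 60.27105167466802 F [-0.3825  0.5233  0.2013]
linear [ 1.5895 -1.169  -0.4214] rot [ 0.0009 -0.0003 -0.0048]
knob_grip [275.6, 209.3] 0.89 [0.4443 0.0522 0.188 ]
clip_levers [354.0, 290.7] 0.91 [ 0.501  -0.0044  0.2   ]
clip_levers [333.9, 360.3] 0.24 [ 0.4902 -0.0662  0.2   ]
clip_mouth [339.1, 239.1] 0.96 [ 0.5021 -0.001   0.118 ]
clip_mouth [322.4, 203.2] 0.24 [0.4848 0.034  0.118 ]
coral_edge [511.2, 217.1] 0.6 [0.6493 0.0276 0.13  ]
coral_edge [345.8, 117.9] 0.58 [0.4986 0.11   0.13  ]
mint_edge [335.1, 356.6] 0.69 [ 0.5042 -0.1252  0.13  ]
```

View pics/w1.png

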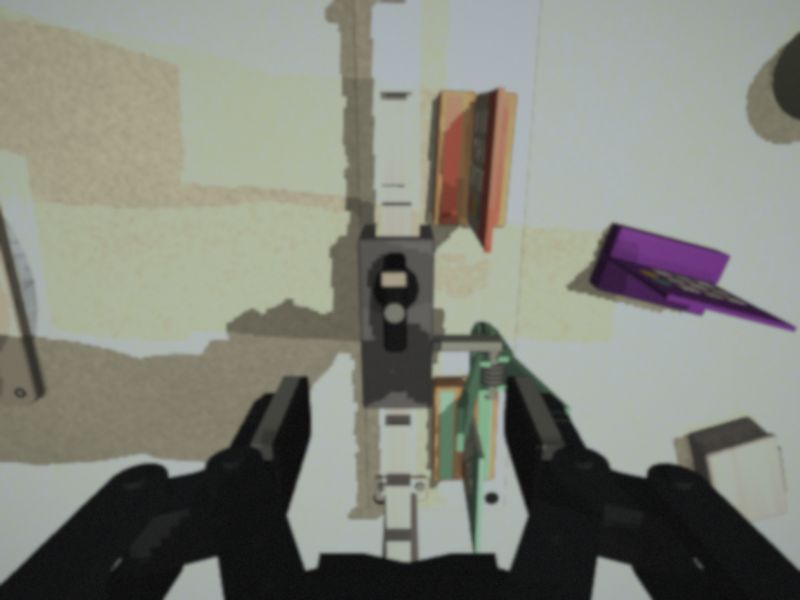

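Call:
arm_command(linear=[[-1, -7, 40], [-1, -7, 80], [-1, -7, 104.5], [-1, -7, 104.5], [-1, -7, 104.5]], rot=[[0, 0, 0], [0, 0, 0], [0, 0, 0], [0, 0, 0], [0, 0, 0]], grip=[45, 45, 45, 45, 45])

```text
t: 2.73
position: [0.4427, 0.0562, 0.3455]
ee_rot: [-2.195, -2.247, -0.0]
contact_force: [-0.4, -0.3, 1.2]
finger_gap: 0.524
```

Run:
```python
from h import *
plan([.4445,.0525,.345],0.015)
p=snapshot('wrist');a=cv2.resize(p['pixels'],(800,600));cv2.imwrite('pics/w2.png',a[:,:,::-1])
for k,z in {'knob_grip':.188}.items():
    for r in spotter.pinpoint(p,k)[:3]: print(k,r['location'],r['score'],onplane(p,r['location'],z))
```

```text
t 2.7333 pos [0.4427 0.0562 0.3455] yaw 0.02330548471317521 tilt [-0.0002  0.0006 -1.    ] j6 1.48517554463081 gap 44.71870931992909 F [-0.4099 -0.2574  1.2191]
linear [-3.7515  1.7425  0.487 ] rot [-0.0002 -0.0006  0.0083]
knob_grip [290.6, 299.0] 0.56 [0.4443 0.052  0.188 ]
```

View pics/w2.png

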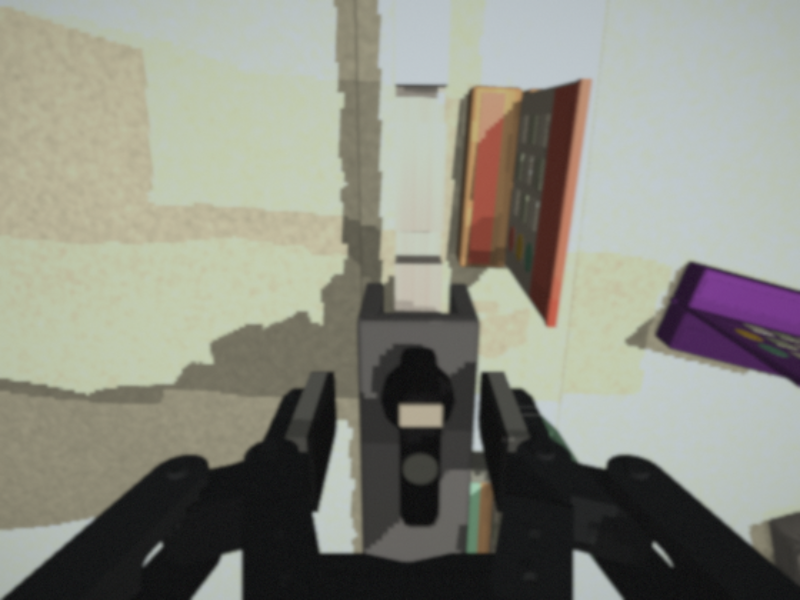

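Call:
arm_command(linear=[[-4, 2, 0.5], [-4, 2, 0.5], [-4, 2, 0.5], [-4, 2, 0.5], [-4, 2, 0.5]], rot=[[0, 0, 0], [0, 0, 0], [0, 0, 0], [0, 0, 0], [0, 0, 0]], grip=[45, 30, 0, 0, 0], force=30)

```text
t: 3.25
position: [0.4452, 0.0519, 0.3475]
ee_rot: [2.194, 2.244, 0.004]
contact_force: [-4.1, -1.2, 9.3]
finger_gap: 0.123
```

Call:
arm_command(linear=[[0, 0, 0], [0, 0, 0], [0, 0, 0]], rot=[[0, 0, 0], [0, 0, 0], [0, 0, 0]], grip=[0, 0, 0])

```text
t: 3.5
position: [0.4452, 0.0519, 0.3476]
ee_rot: [2.194, 2.244, 0.004]
contact_force: [-0.8, 0.2, 0.6]
finger_gap: 0.123
```

Run:
```python
from h import *
plan([.4445,.0525,.345],0.015+1.3)
print(robot.observe()['wrist_torque'])
```

```text
t 3.5 pos [0.4452 0.0519 0.3476] yaw 0.02261361314432719 tilt [ 0.0038 -0.     -1.    ] j6 1.4764361155390087 gap 10.532737282408137 F [-0.7784  0.1646  0.6311]
linear [ 0.6634 -0.6914  2.5699] rot [ 0.0032  0.0026 -1.2924]
[0.0139 0.1473 0.073 ]
```

Call:
arm_command(linear=[[0, 0, 0], [0, 0, 0], [0, 0, 0], [0, 0, 0], [0, 0, 0]], rot=[[0, 0, -0.1], [0, 0, -0.2], [0, 0, -0.3], [0, 0, -0.4], [0, 0, -0.5]], grip=[0, 0, 0, 0, 0])

```text
t: 3.92
position: [0.4456, 0.0519, 0.3476]
ee_rot: [1.564, 2.72, 0.004]
contact_force: [3.0, 1.6, -2.8]
finger_gap: 0.126
```

Run:
```python
from h import *
plan([.4452,.0519,.3476],0.022+1.3)
print(robot.observe()['wrist_torque'])
```

```text
t 3.9167 pos [0.4456 0.0519 0.3476] yaw 0.5273493062793171 tilt [ 0.0049  0.0005 -1.    ] j6 0.9717298032389907 gap 10.721980207930349 F [ 2.985   1.5584 -2.8282]
linear [ 0.186  -0.3291  0.0344] rot [ 0.0034  0.0037 -0.7947]
[ 0.3419 -0.5753 -0.0945]
```

Call:
arm_command(linear=[[0, 0, 0], [0, 0, 0], [0, 0, 0], [0, 0, 0], [0, 0, 0]], rot=[[0, 0, -0.1], [0, 0, -0.2], [0, 0, -0.3], [0, 0, -0.4], [0, 0, -0.5]], grip=[0, 0, 0, 0, 0])

```text
t: 4.33
position: [0.4459, 0.052, 0.3476]
ee_rot: [0.834, 3.024, 0.004]
contact_force: [2.1, 1.0, -1.9]
finger_gap: 0.125
```

Call:
arm_command(linear=[[0, 0, 0], [0, 0, 0], [0, 0, 0], [0, 0, 0]], rot=[[0, 0, -0.1], [0, 0, -0.2], [0, 0, -0.26], [0, 0, -0.26]], grip=[0, 0, 0, 0])

```text
t: 4.67
position: [0.446, 0.0521, 0.3476]
ee_rot: [0.431, 3.106, 0.004]
contact_force: [0.5, 0.7, -1.8]
finger_gap: 0.124
```

Run:
```python
from h import *
plan([.4452,.0519,.3476],0.022+1.3)
print(robot.observe()['wrist_torque'])
```

```text
t 4.6667 pos [0.446  0.0521 0.3476] yaw 1.2950383036674102 tilt [ 0.0056  0.0015 -1.    ] j6 0.204228876744628 gap 10.629066167067785 F [ 0.4888  0.6636 -1.7979]
linear [ 0.7423 -0.3989  0.0021] rot [ 0.0029  0.005  -0.027 ]
[ 0.2736 -0.0626  0.0494]
```

Call:
arm_command(linear=[[0, 0, 0], [0, 0, 0], [0, 0, -20], [0, 0, -60], [0, 0, -90]], rot=[[0, 0, 0], [0, 0, 0], [0, 0, 0], [0, 0, 0], [0, 0, 0]], grip=[35, 35, 35, 35, 35])

```text
t: 5.08
position: [0.4452, 0.0519, 0.4394]
ee_rot: [0.434, 3.106, 0.003]
contact_force: [1.1, 0.5, 0.5]
finger_gap: 0.411
```

Run:
```python
from h import *
plan([.5,-0.002,.44],0.018)
```

```text
t 5.0833 pos [0.4452 0.0519 0.4394] yaw 1.2931658917573179 tilt [ 0.0052  0.0014 -1.    ] j6 0.20563901380909866 gap 35.06201914773691 F [1.0777 0.5127 0.5091]
linear [-67.4355 -36.8409  -0.3889] rot [0.0053 0.0022 1.2752]
```

Call:
arm_command(linear=[[-67, -37, 0], [-67, -37, 0], [-67, -37, 0], [-67, -37, 0], [-67, -37, 0]], rot=[[0, 0, 1.275], [0, 0, 1.275], [0, 0, 1.275], [0, 0, 1.275], [0, 0, 1.275]], grip=[60, 60, 60, 60, 60])

```text
t: 5.5
position: [0.5, -0.0027, 0.4393]
ee_rot: [1.379, 2.819, 0.005]
contact_force: [-0.4, 0.4, 0.6]
finger_gap: 0.703
```

Run:
```python
from h import *
plan([.5,-0.002,.44],0.018)
```

```text
t 5.5 pos [ 0.5    -0.0027  0.4393] yaw 0.660930429287525 tilt [ 0.0048  0.0013 -1.    ] j6 0.735985582185678 gap 60.00412723267821 F [-0.4025  0.4496  0.6491]
linear [ 0.5327  0.4417 -0.6792] rot [0.005  0.0004 0.6429]
```

Call:
arm_command(linear=[[0.5, 0.5, 0], [0.5, 0.5, 0], [0.5, 0.5, 0], [0.5, 0.5, 0], [0.5, 0.5, 0]], rot=[[0.005, 0, 0.643], [0.005, 0, 0.643], [0.005, 0, 0.643], [0.005, 0, 0.643], [0.005, 0, 0.643]], grip=[62, 62, 62, 62, 62])

```text
t: 5.92
position: [0.5001, -0.0021, 0.4394]
ee_rot: [2.18, 2.262, -0.0]
contact_force: [0.1, 1.2, -0.2]
finger_gap: 0.727
```

Run:
```python
from h import *
plan([.5,-0.002,.44],0.018)
Z={'knob_grip':.188,'clip_levers':.2,'clip_mouth':.118,'coral_edge':.13,'mint_edge':.13}
p=snapshot('wrist');a=cv2.resize(p['pixels'],(800,600));cv2.imwrite('pics/w3.png',a[:,:,::-1])
import pickle;pickle.dump({k:p[k] for k in p},open('w3.pkl','wb'))
for k,z in Z.items():
    for r in spotter.pinpoint(p,k)[:3]: print(k,r['location'],r['score'],onplane(p,r['location'],z))
```

```text
t 5.9167 pos [ 0.5001 -0.0021  0.4394] yaw 0.03693433133672325 tilt [ 0.0004 -0.0005 -1.    ] j6 1.3618953553991513 gap 62.07256745000556 F [ 0.0536  1.2483 -0.1554]
linear [ 0.0626 -0.0819 -0.6338] rot [0.0004 0.0005 0.0189]
knob_grip [196.1, 128.3] 0.74 [0.4426 0.0511 0.188 ]
knob_grip [286.4, 56.1] 0.45 [0.4967 0.0942 0.188 ]
clip_levers [287.6, 218.0] 0.66 [ 0.5011 -0.0014  0.2   ]
clip_mouth [288.5, 185.9] 0.64 [ 0.5025 -0.0032  0.118 ]
clip_mouth [289.4, 157.9] 0.18 [0.5023 0.021  0.118 ]
coral_edge [475.7, 163.9] 0.9 [0.6518 0.024  0.13  ]
coral_edge [290.1, 39.9] 0.81 [0.499  0.1093 0.13  ]
mint_edge [286.4, 317.9] 0.84 [ 0.5055 -0.1278  0.13  ]
mint_edge [488.9, 304.6] 0.19 [ 0.6915 -0.1065  0.13  ]
```

View pics/w3.png

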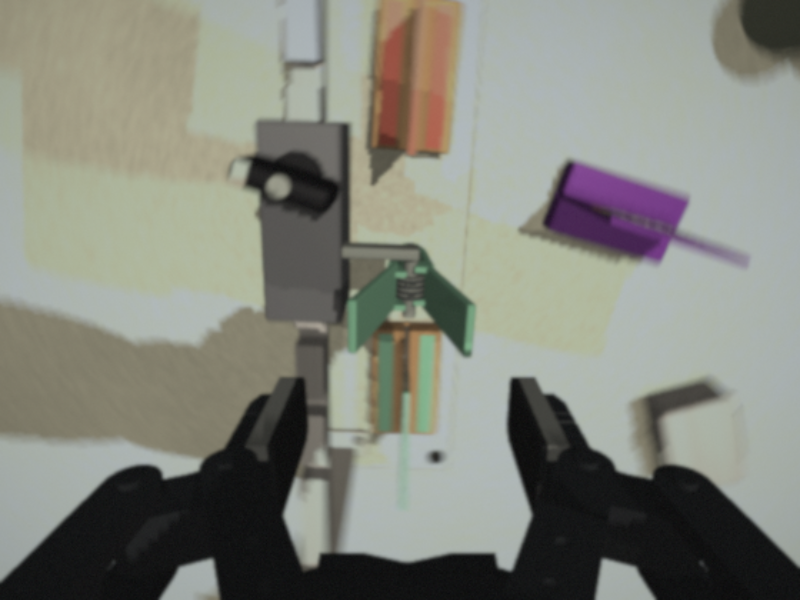

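Run:
```python
import cv2,pickle
p=pickle.load(open('w3.pkl','rb'))
a=p['pixels'][0:130,180:350,::-1];cv2.imwrite('pics/w3c.png',cv2.resize(a,None,fx=4.5,fy=4.5,interpolation=2))
```

```text
(no output)
```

View pics/w3c.png

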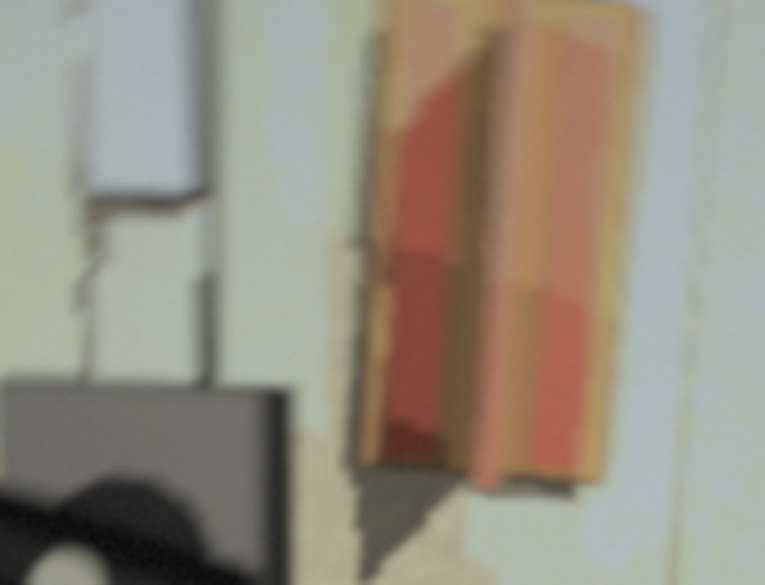

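Run:
```python
from h import *
import pickle
p=pickle.load(open('w3.pkl','rb'))
f=lambda c,r,z:onplane(p,(180+c/4.5,r/4.5),z)
for n,a,b,z in [('card',(487,485),(514,10),.13),('board',(680,585),(712,0),.016),('footR',(603,470),(650,10),.038),('footL',(360,460),(390,10),.038)]:
    A,B=f(*a,z),f(*b,z);d=B-A;print(n,A,B,-np.arctan2(d[0],d[1]))
# rail/carriage in 800 px coords: carriage left edge, z.164
g=lambda c,r,z:onplane(p,(c*.7,r*.7),z)
for n,a,b,z in [('carrR',(349,124),(347,318),.164),('carrL',(257,122),(265,318),.164),('boardfull',(480,0),(447,468),.016)]:
    A,B=g(*a,z),g(*b,z);d=A-B;print(n,A,B,-np.arctan2(d[0],d[1]))
# coral near end
```

```text
card [0.4996 0.062  0.13  ] [0.5009 0.1334 0.13  ] -0.018772445384499188
board [0.5488 0.0335 0.016 ] [0.5459 0.1594 0.016 ] 0.023179317317109253
footR [0.5266 0.0608 0.038 ] [0.5305 0.1526 0.038 ] -0.04261864476820281
footL [0.472 0.061 0.038] [0.4768 0.1506 0.038 ] -0.05453575531732374
carrR [0.4697 0.0762 0.164 ] [ 0.4687 -0.02    0.164 ] -0.01046844304287547
carrL [0.4274 0.0756 0.164 ] [ 0.426  -0.0215  0.164 ] -0.014640555346856779
boardfull [0.5437 0.1593 0.016 ] [ 0.545  -0.2258  0.016 ] 0.0032869386010777957
```

Call:
arm_command(linear=[[0, 1, 0], [0, 1, 35], [0, 1, 70], [0, 1, 86], [0, 1, 86]], rot=[[0, 0, 0.025], [0, 0, 0.025], [0, 0, 0.025], [0, 0, 0.025], [0, 0, 0.025]], grip=[75, 75, 75, 75, 75])

```text
t: 6.63
position: [0.5003, -0.0019, 0.35]
ee_rot: [-2.193, -2.244, 0.005]
contact_force: [-0.1, 0.3, -0.1]
finger_gap: 0.879
```

Run:
```python
from h import *
plan([.501,-0.002,.353],0.012)
p=snapshot('wrist');a=cv2.resize(p['pixels'],(800,600));cv2.imwrite('pics/w4.png',a[:,:,::-1])
q=snapshot('top')
for uv in [(181.3,234),(332.5,228.3)]: print(onplane(q,uv,.016))
```

```text
t 6.6333 pos [ 0.5003 -0.0019  0.35  ] yaw 0.023129208667343047 tilt [-0.0054  0.0006 -1.    ] j6 1.3761015004520618 gap 75.08835648158798 F [-0.129   0.2946 -0.1477]
linear [-0.1304  0.6882 -3.0502] rot [-0.0054 -0.0007  0.0111]
[0.5282 0.2598 0.016 ]
[ 0.5357 -0.2101  0.016 ]
```

View pics/w4.png

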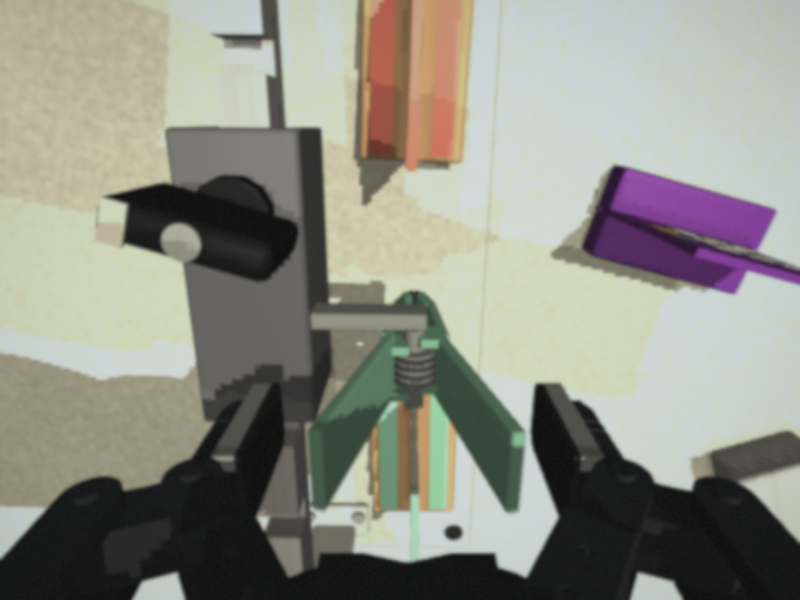

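Call:
arm_command(linear=[[0, 1, -3], [0, 1, -3], [0, 1, -3], [0, 1, -3], [0, 1, -3]], rot=[[-0.005, 0, 0.007], [-0.005, 0, 0.007], [-0.005, 0, 0.007], [-0.005, 0, 0.007], [-0.005, 0, 0.007]], grip=[60, 45, 35, 25, 0], force=30)

```text
t: 7.15
position: [0.5008, -0.002, 0.3596]
ee_rot: [2.2, 2.236, 0.003]
contact_force: [-4.9, -0.8, 14.8]
finger_gap: 0.212
```

Call:
arm_command(linear=[[0, 0, 0], [0, 0, 0], [0, 0, 0], [0, 0, 0]], rot=[[0, 0, 0], [0, 0, 0], [0, 0, 0], [0, 0, 0]], grip=[0, 0, 0, 0])

```text
t: 7.48
position: [0.5008, -0.002, 0.3597]
ee_rot: [2.2, 2.236, 0.003]
contact_force: [0.4, 0.1, -5.1]
finger_gap: 0.216
```

Run:
```python
from h import *
plan([.5013,-0.002,.353],0.016)
print(robot.observe()['wrist_torque'])
p=snapshot('wrist');a=cv2.resize(p['pixels'],(800,600));cv2.imwrite('pics/w5.png',a[:,:,::-1])
for k,z in {'clip_levers':.2,'knob_grip':.188,'coral_edge':.13}.items():
    for r in spotter.pinpoint(p,k)[:3]: print(k,r['location'],r['score'],onplane(p,r['location'],z))
```

```text
t 7.4833 pos [ 0.5008 -0.002   0.3597] yaw 0.01603712130300622 tilt [ 0.0044 -0.0017 -1.    ] j6 1.3833616757347036 gap 18.413284637641997 F [ 0.4205  0.0878 -5.0693]
linear [-0.0306  0.4577  6.7387] rot [0.0044 0.0018 0.    ]
[-0.0489  0.4254 -0.0862]
clip_levers [285.7, 290.9] 0.74 [ 0.5011 -0.0042  0.2   ]
knob_grip [528.8, 342.7] 0.73 [ 0.6209 -0.0394  0.188 ]
coral_edge [282.5, 21.4] 0.67 [0.4981 0.1088 0.13  ]
coral_edge [537.7, 187.2] 0.61 [0.6495 0.0236 0.13  ]
coral_edge [287.6, 385.8] 0.56 [ 0.505  -0.1275  0.13  ]
```

View pics/w5.png

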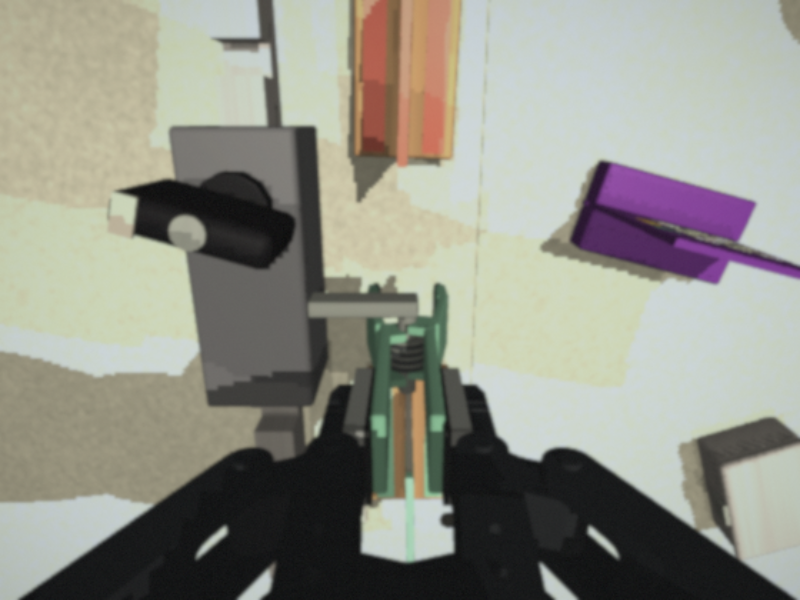

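Call:
arm_command(linear=[[6, 0, 0], [14, 0, 0], [22, 0, 0], [28, 0, 0], [30, 0, 0]], rot=[[0, 0, 0], [0, 0, 0], [0, 0, 0], [0, 0, 0], [0, 0, 0]], grip=[0, 0, 0, 0, 0])

```text
t: 8.1
position: [0.5003, 0.0293, 0.3597]
ee_rot: [2.199, 2.237, 0.004]
contact_force: [0.5, -1.8, -3.2]
finger_gap: 0.209
```

Run:
```python
from h import *
plan([.4985,.108,.3597],0.016)
print(robot.observe()['wrist_torque'])
p=snapshot('wrist');a=cv2.resize(p['pixels'],(800,600));cv2.imwrite('pics/w6.png',a[:,:,::-1])
p=snapshot('scene');a=cv2.resize(p['pixels'][130:280,220:410],None,fx=4,fy=4,interpolation=2);cv2.imwrite('pics/s6.png',a[:,:,::-1])
```

```text
t 8.1 pos [0.5003 0.0293 0.3597] yaw 0.017171916857790178 tilt [ 0.0048 -0.0015 -1.    ] j6 1.4447334939163132 gap 17.832734364754643 F [ 0.4868 -1.8192 -3.2166]
linear [78.7356 -0.4297 -0.1041] rot [0.0048 0.0016 0.0012]
[-0.2991  0.3968 -0.0687]
```

View pics/w6.png

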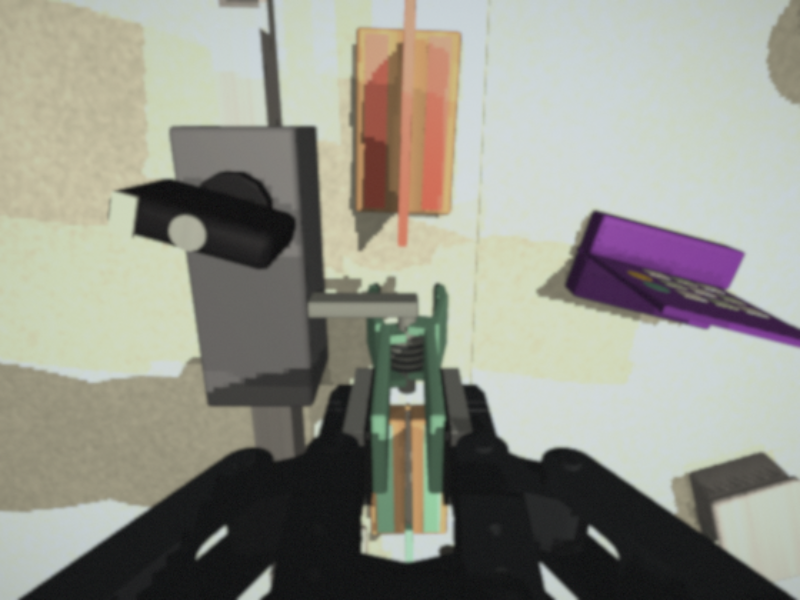

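View pics/s6.png

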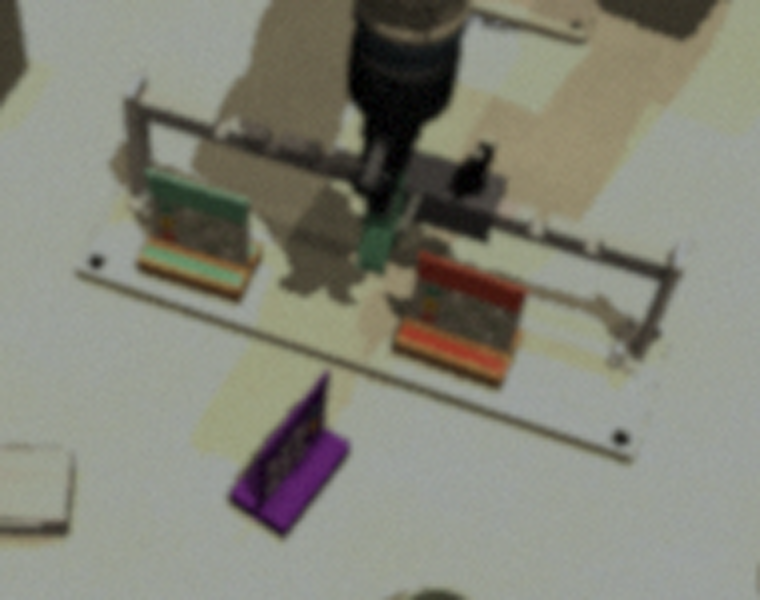

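Call:
arm_command(linear=[[7, 0, 0], [16, 0, 0], [24, 0, 0], [30, 0, 0], [32, 0, 0]], rot=[[0, 0, 0], [0, 0, 0], [0, 0, 0], [0, 0, 0], [0, 0, 0]], grip=[0, 0, 0, 0, 0])

```text
t: 8.62
position: [0.4998, 0.062, 0.3597]
ee_rot: [2.198, 2.239, 0.005]
contact_force: [0.4, -0.7, -3.5]
finger_gap: 0.214
```

Run:
```python
from h import *
plan([.4985,.108,.3597],0.016)
print(robot.observe()['wrist_torque'])
p=snapshot('wrist');a=cv2.resize(p['pixels'],(800,600));cv2.imwrite('pics/w7.png',a[:,:,::-1])
for k,z in {'coral_edge':.13}.items():
    for r in spotter.pinpoint(p,k)[:3]: print(k,r['location'],r['score'],onplane(p,r['location'],z))
```

```text
t 8.6167 pos [0.4998 0.062  0.3597] yaw 0.018235172588311827 tilt [ 0.0051 -0.0008 -1.    ] j6 1.5093792308467846 gap 18.274429524111007 F [ 0.404  -0.6814 -3.4638]
linear [46.0041 -0.4254 -0.0205] rot [0.005  0.0009 0.0022]
[-0.2872  0.3121 -0.1556]
coral_edge [513.9, 275.3] 0.84 [0.6478 0.0293 0.13  ]
```

View pics/w7.png

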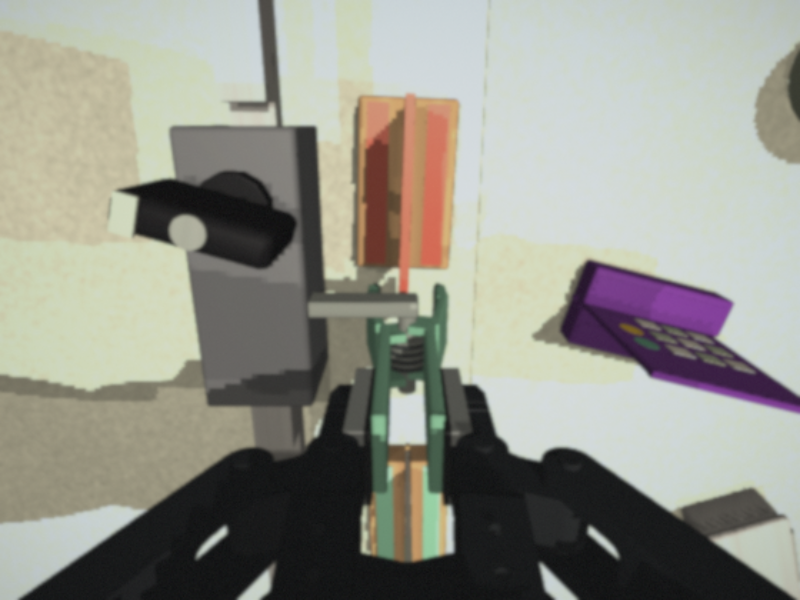

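Run:
```python
from h import *
p=snapshot('wrist')
f=lambda c,r,z=.13:onplane(p,(c*.7,r*.7),z)
print('far',f(409,96))
# shift: near end as seen in w6 (camera 32.7mm further back)
B=f(403.5,245)-np.array([-.0005,.0327,0]);print('near',B,'mid',(B+f(409,96))/2)
# lips ends at z~.107 both
for uv in [(375,287),(440,287)]: print(f(*uv,.107))
print(robot.observe()['position'])
a=cv2.resize(p['pixels'][180:320,220:340],None,fx=5,fy=5,interpolation=2)[:600];cv2.imwrite('pics/w7c.png',a[:,:,::-1])
a=cv2.resize(p['pixels'][50:210,220:340],None,fx=3.7,fy=3.7,interpolation=2)[:600];cv2.imwrite('pics/w7d.png',a[:,:,::-1])
```

```text
far [0.4993 0.151  0.13  ]
near [0.4986 0.062  0.13  ] mid [0.499  0.1065 0.13  ]
[0.4853 0.0691 0.107 ]
[0.5155 0.0696 0.107 ]
[0.4998 0.0614 0.3597]
```

View pics/w7d.png

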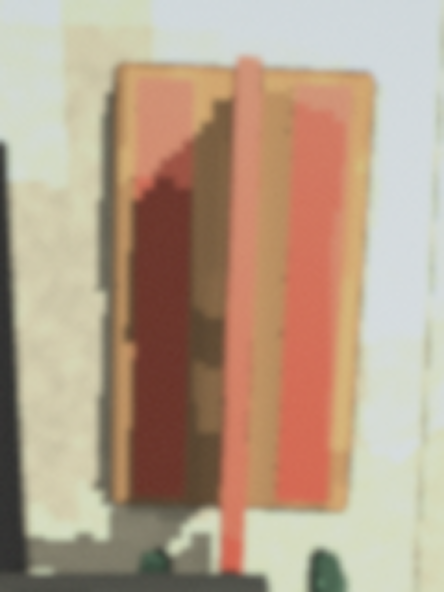

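View pics/w7c.png

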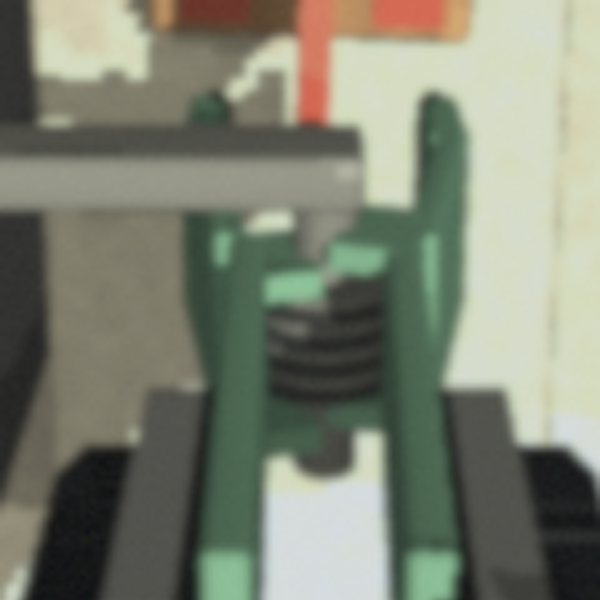

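Call:
arm_command(linear=[[7, 0, 0], [16, 0, 0], [25, 0, 0], [34, 0, 0], [40, 0, 0]], rot=[[0, 0, 0], [0, 0, 0], [0, 0, 0], [0, 0, 0], [0, 0, 0]], grip=[0, 0, 0, 0, 0])

```text
t: 9.18
position: [0.4991, 0.1025, 0.3597]
ee_rot: [2.198, 2.239, 0.005]
contact_force: [2.0, -2.6, -5.5]
finger_gap: 0.212
```

Run:
```python
from h import *
plan([.4985,.108,.3597],0.016)
print(robot.observe()['wrist_torque'])
p=snapshot('wrist');a=cv2.resize(p['pixels'],(800,600));cv2.imwrite('pics/w8.png',a[:,:,::-1])
f=lambda c,r,z=.13:onplane(p,(c*.7,r*.7),z)
q=snapshot('scene');a=cv2.resize(q['pixels'][130:280,220:410],None,fx=4,fy=4,interpolation=2);cv2.imwrite('pics/s8.png',a[:,:,::-1])
for k,z in {'coral_edge':.13,'clip_mouth':.118}.items():
  for s in (p,q):
    for r in spotter.pinpoint(s,k)[:3]: print(k,r['location'],r['score'],onplane(s,r['location'],z))
```

```text
t 9.1833 pos [0.4991 0.1025 0.3597] yaw 0.01855629511235592 tilt [ 0.0053 -0.0003 -1.    ] j6 1.5901514581898442 gap 18.08994235800904 F [ 2.0297 -2.631  -5.4566]
linear [ 5.4756 -0.4934  0.011 ] rot [0.0053 0.0004 0.0026]
[-0.3362  0.0073 -0.1423]
coral_edge [504.7, 326.2] 0.91 [0.6499 0.031  0.13  ]
coral_edge [282.4, 217.0] 0.87 [0.498  0.1075 0.13  ]
coral_edge [283.5, 271.1] 0.2 [0.4993 0.0707 0.13  ]
coral_edge [337.0, 196.2] 0.92 [0.496  0.1042 0.13  ]
coral_edge [293.9, 234.8] 0.66 [0.677  0.0289 0.13  ]
coral_edge [332.1, 215.6] 0.38 [0.5701 0.1124 0.13  ]
clip_mouth [336.9, 198.0] 0.6 [0.4943 0.105  0.118 ]
```

View pics/w8.png

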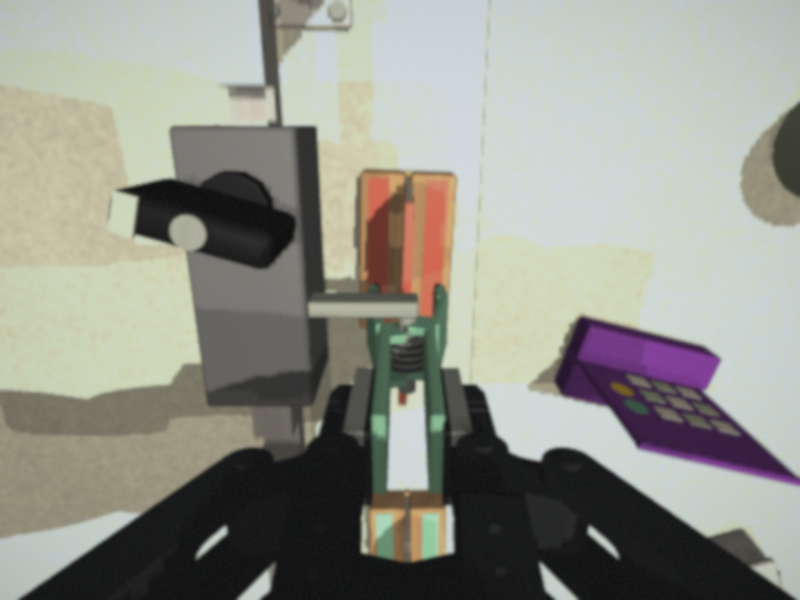

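View pics/s8.png

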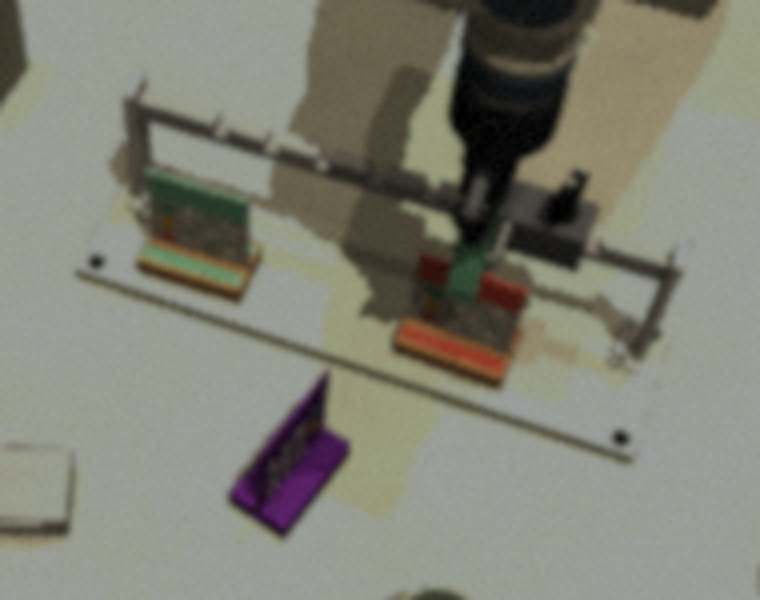

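Call:
arm_command(linear=[[2, 0, 0], [5, 0, 0], [5, 0, 0], [5, 0, 0]], rot=[[0, 0, 0], [0, 0, 0], [0, 0, 0], [0, 0, 0]], grip=[0, 0, 0, 0])

```text
t: 9.82
position: [0.4991, 0.1064, 0.3597]
ee_rot: [2.198, 2.239, 0.006]
contact_force: [2.1, 0.7, -4.6]
finger_gap: 0.21
```

Run:
```python
from h import *
plan([.4985,.108,.3597],0.016)
q=snapshot('scene');a=cv2.resize(q['pixels'][180:220,300:370],None,fx=11,fy=11,interpolation=2);cv2.imwrite('pics/s9.png',a[:,:,::-1])
p=snapshot('wrist');a=cv2.resize(p['pixels'][110:320,220:340],None,fx=2.8,fy=2.8,interpolation=2);cv2.imwrite('pics/w9.png',a[:,:,::-1])
for c in [.062,.1065,.151]:print(np.array(proj(q,[.499,c,.13])-np.array([300,180]))*11)
for y in [.094,.106,.118]:
  for z in (.107,.118): print(y,z,(np.array(proj(q,[.514,y,z]))-np.array([300,180]))*11)
```

```text
t 9.8167 pos [0.4991 0.1064 0.3597] yaw 0.01828974569232046 tilt [ 0.0052  0.     -1.    ] j6 1.5981023972068622 gap 17.920485177465057 F [ 2.0713  0.7447 -4.6054]
linear [ 1.5783 -0.5215  0.0187] rot [0.0052 0.0001 0.0023]
[263.6886 139.6362]
[411.305  188.7808]
[561.1555 238.6691]
0.094 0.107 [343.6219 259.2481]
0.094 0.118 [348.1621 238.3107]
0.106 0.107 [383.201  272.6113]
0.106 0.118 [388.0479 251.7321]
0.118 0.107 [422.9393 286.0283]
0.118 0.118 [428.0952 265.2078]
```

View pics/s9.png

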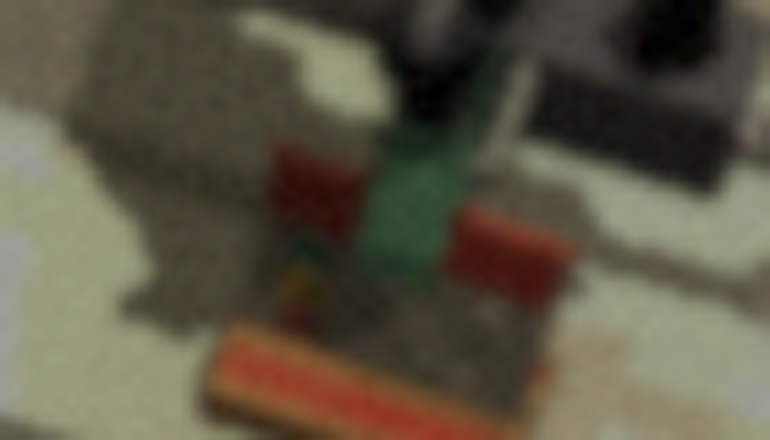

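View pics/w9.png

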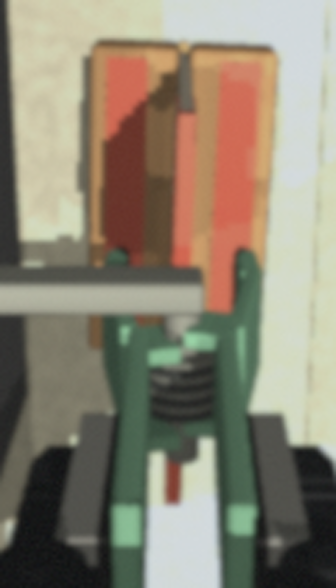

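Run:
```python
from h import *
s=robot.observe();print(s['t'],s['qvel'],s['finger_gap'],s['contact_force'])
print(close_job())
```

```text
9.9167 [ 0.0002 -0.0011 -0.0005 -0.     -0.0006 -0.0005] 0.2138072486669552 [ 2.3175  0.7423 -3.6503]
the job is handed in; nothing more can be done
None
```

I freed the clip carriage, squeezed the clip wide open, and ran it to the middle of the coral card's top edge. I handed the job in at 9.9 s with the gripper still squeezing.

- **Knob:** turned about 1.27 rad counter-clockwise, past the 1 rad mark. The carriage then slid freely.
- **Squeeze:** the gripper reads about 18 mm, at 30 N, and stopped changing. You gave about 20 mm for the stops, so I take both levers as fully squeezed. The gripper rode up about 7 mm while closing, so it holds the levers slightly above their grip point.
- **Position along the rail:** I measured the card's middle at y ≈ 0.1065 m. The clip's middle is at about y 0.105 to 0.1075 m, so it is centred to within 1–2 mm.
- **Jaws around the card:** the last pictures show one jaw on each side of the card edge, without touching. The jaws' middle line is within about 1 mm of the card's plane.
- **Cards and other things:** in the scene pictures during the run, both cards and the purple look-alike were where they started. I did not check the bin, bottle or mug separately at the end; the arm stayed well away from them. The arm was at rest with 2 to 5 N on the wrist.
- **Disagreement:** the scene camera and my projected positions differed by about 1 pixel, within its calibration error.

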